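# Draw the pump-cabinet hatch down tight

### The arm

A 6-joint arm with a two-finger parallel gripper is mounted at the origin on the work surface. World frame = base frame: x ahead of the robot, y to its left, z up, the work surface at z = 0. Lengths are in m, angles in rad, forces in N, time in s.
With the tool pointing down it reaches from about 0.35 to 0.975 m from the base axis. Payload 4.9 kg.
Tool frame: the origin (TCP) lies at the very end of the fingers, on their centre line; the grasp point (between the pads) lies 19 mm behind it; z points along the fingers, x is the direction in which the jaws open and shut, and the axes are right-handed (so a half turn about z gives the same grasp; the last joint's range is limited). The gripper opens to 85 mm and grips with 20 to 120 N. Pads are 22 mm wide; open, the fingers measure 114 mm over their backs; the gripper's body (76 mm by 85 mm) begins 54 mm behind the grasp point. The pads swing forward as they close: fully open they stand 13 mm farther back than shut.
Start: joints at [-1.387, 0.053, 1.613, -0, 1.476, -0.119], TCP at [0.186, -0.597, 0.231] pointing down, gripper open.
Joint ranges: [-3.01, 3.01], [-1.01, 2.22], [0.06, 2.58], [-1.02, 4.17], [0.09, 2.62], [-3.14, 3.14]. Speed limits (rad/s): [2.57, 2.57, 3.14, 3.14, 3.14, 3.14].

### API

Orientations are given as a unit quaternion [w, x, y, z].
In Python, from plant import manip, imaging gives the robot as it stands.
- The arm moves only by the shell command python3 -m pendant 'ROWS'. ROWS is JSON, a list that holds one entry, the list of rows, each a list of 7 numbers: the turn, a rotation vector about the world's x, y, z in units of pi rad (1.0 is pi rad), then the shift along the world's x, y, z in units of 250 mm (1.0 is 250 mm), then the opening, from 0 (shut) to 1 (fully open). In form: [[[ax, ay, az, tx, ty, tz, claw], ...]]. A call has 1 to 20 rows; each row shifts and turns the commanded pose from where the row before left it; what a row does not reach is not made up. A row lasts 1/8 s, in which the tool goes at most 62.5 mm and 10.7 degrees, less where a joint would pass 70% of its speed; a pose out of reach is approached as far as the arm can. A call with a number of a shift or a turn outside -1 to 1 is refused whole. A call with a gripper value outside its range is refused whole. The fingers move at their own pace and stop on an object; the grip force is fixed at half the most. Time passes only in rows, so rows that do not move let the fingers close. It gives the time, the measured TCP pose, the force and the opening at its end, in the units of the state.
- manip.state(): the state, without advancing time (a new reading comes with each control period).
- imaging.grab_frame(name): name is "scene" or "side" or "wrist"; returns a dict with "frame" (400x640x3 uint8, blue, green, red), "mtx" (3x3 intrinsics, pixels), "world_to_cam" (4x4, takes a point from world to camera coordinates). Camera axes: x right, y down, z forward; pixel columns grow to the right and rows downward; lengths in m; the calibration is good to about 2 mm. A picture is of the moment at which its call begins. There is no depth.
- manip.job_done(): hands the job in, once; it reports no verdict.
The state is a dict: "time": time; "joint_pos": joint angles; "joint_vel": joint speeds; "joint_efforts": joint torques, N m; "tool_pos": TCP position; "tool_rot": TCP orientation; "contact_force": force on the tool from outside, world axes, zero at the start; "ft_torque": the same for the moment, N m; "gripper_width": opening from 0.0 (shut) to 1.0 (fully open).
Only numpy, scipy, OpenCV 4.12 (cv2) and the standard library are available. Lean on these libraries where they do the work, as an engineer would, in place of code of your own. Each camera call takes 0.05 s, during which the arm holds its last target. There are 200 camera calls.

### The job

Two like grey pump cabinets stand on the bench, each with a gasketed hatch on top and a black T-handle latch. One hatch has only been swung to: it stands a few millimetres proud on its gasket and its T-handle still points front to back, across the hinge line. Turn that T-handle clockwise (seen from above) until it comes to its stop, so that the hatch is drawn down tight, then let go; leave the other cabinet's latch, already tight, as it is.

Things in the scene. Friction and masses are not known exactly. Their poses are not given: they have to be found in the camera images.
- loose_latch (a joint): T-handle of the cabinet whose hatch stands proud, rad: 0 = open, the bar at right angles to the hatch's hinge line; grows as it is turned clockwise seen from above; stop at 1.45 = fully tight, the bar nearly parallel to the hinge line. Starts between 0 and 0.3, turns against a drag of about 0.12 to 0.17 N m and stays where it is left. Turning it draws the hatch down in proportion.
- loose_grip (a point): centre of that T-handle's black bar, on the turning axis, always 148 mm above the bench. Bar: 84 mm long along this frame's x, 16 mm wide along y, 18 mm high along z (straight up); the frame turns with it. It stands on an upright stem 14 mm across; below the bar there is at least 25 mm of free space down to the hatch's flat top. It sits on the hatch's middle, 125 mm beyond the hinge.
- loose_hatch (a joint): grey hatch, 172 by 194 mm, on a cabinet 160 mm deep by 180 mm wide fixed to the bench; hinge on the robot's side; top 108 mm above the bench when tight. Angle, rad: 0 = tight on the gasket, 0.04 = latch open, far edge about 6 mm proud. Tied to the latch: 0.04 at latch 0, falling evenly to 0 at latch 1.45; it cannot simply be pressed down.
- tight_latch (a joint): T-handle of the other, identical cabinet, rad, same meaning; it starts at 1.4 to 1.45, already tight, and is to be left so. Which cabinet stands left and which right varies; a jar 110 mm tall stands between them.

How it is judged:
By the outcome, as a careful person would: the job done as asked, in the order asked, and still so for the second after the job is handed in, with the robot touching nothing.
It also fails if it takes over 32 s, if anything falls off the work surface, if the arm or the gripper's body presses on something with over 40 N, if the wrist force passes 120 N, or if a joint passes its speed limit or range.

## Working session

There is one attempt and no reset: what is moved stays moved. The work goes in short steps, Python scripts to look and compute and a shell command to move; the robot and the scene stay as the last step left them, time stands still between calls to the robot, and variables do not carry over. Pictures are saved under pics/ and viewed, about 8 in all and at most 12, crops included, and the job is handed in when it is done.

```bash
mkdir -p pics
python3 - <<'E'
from plant import manip, imaging
import cv2,numpy as np
s=manip.state();print({k:np.round(v,3).tolist() for k,v in s.items()})
ims=[]
for n in("scene","side"):
    f=imaging.grab_frame(n);np.savez(f"pics/{n}.npz",**f);cv2.imwrite(f"pics/{n}0.png",f["frame"])
    print(n,np.round(f["mtx"],1).tolist(),np.round(f["world_to_cam"],3).tolist())
E
```

```text
{'time': 0.0, 'joint_pos': [-1.387, 0.053, 1.614, -0.0, 1.476, -0.119], 'joint_vel': [-0.001, 0.0, 0.0, 0.002, -0.002, 0.001], 'joint_efforts': [0.001, -39.368, -37.018, -0.0, 0.007, -0.0], 'tool_pos': [0.186, -0.596, 0.23], 'tool_rot': [-0.001, 0.806, -0.592, -0.001], 'contact_force': [-0.107, -0.302, 0.183], 'ft_torque': [0.019, -0.006, -0.02], 'gripper_width': 1.002}
scene [[387.4, 0.0, 319.0], [0.0, 387.4, 197.6], [0.0, 0.0, 1.0]] [[-0.234, 0.972, 0.026, 0.126], [0.528, 0.149, -0.836, -0.139], [-0.816, -0.182, -0.548, 1.172], [0.0, 0.0, 0.0, 1.0]]
side [[466.7, 0.0, 318.7], [0.0, 466.7, 199.9], [0.0, 0.0, 1.0]] [[-0.973, -0.232, -0.018, 0.483], [-0.132, 0.611, -0.78, 0.198], [0.192, -0.756, -0.625, 0.805], [0.0, 0.0, 0.0, 1.0]]
```

View pics/scene0.png

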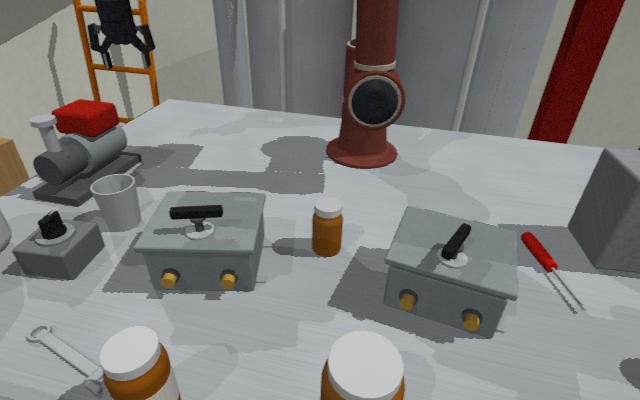

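View pics/side0.png

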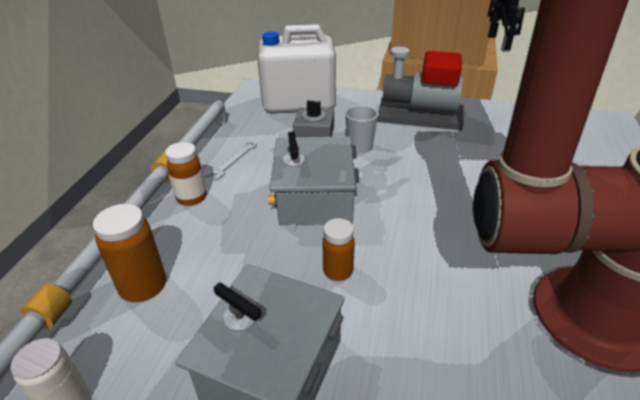

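The scene view shows the loose cabinet on the right (robot's left, +y), with its bar at about (456,242). The tight one's bar is at (196,212). In the side view the loose bar is at about (238,300).

```bash
cat > h.py <<'E'
import cv2,numpy as np
def bar(f,guess,thr=45,r=60):
    g=f["frame"].max(2); m=(g<thr).astype(np.uint8)
    n,l,st,c=cv2.connectedComponentsWithStats(m)
    k=min((i for i in range(1,n) if 60<st[i,4]<9000),key=lambda i:np.hypot(*(c[i]-guess)))
    p=np.argwhere(l==k)[:,::-1].astype(np.float32)
    return c[k],cv2.minAreaRect(p),p
def ray(f,px):
    T=f["world_to_cam"];R=T[:3,:3];o=-R.T@T[:3,3]
    d=R.T@np.linalg.inv(f["mtx"])@np.array([px[0],px[1],1.]);return o,d/np.linalg.norm(d)
def plane(f,px,z):
    o,d=ray(f,px);return o+d*(z-o[2])/d[2]
def tri(f,p,g,q):
    a,u=ray(f,p);b,v=ray(g,q);s=np.linalg.lstsq(np.c_[u,-v],b-a,rcond=None)[0]
    A=a+u*s[0];B=b+v*s[1];return (A+B)/2,np.linalg.norm(A-B)
def ends(p):
    m=p.mean(0);d=np.linalg.svd(p-m,full_matrices=False)[2][0];t=(p-m)@d
    return m+d*np.percentile(t,1),m+d*np.percentile(t,99)
E
python3 - <<'E'
from h import *
S=np.load("pics/scene.npz");D=np.load("pics/side.npz")
for nm,a,b in(("loose",(456,242),(238,300)),("tight",(196,212),(293,146))):
    c,r,p=bar(S,a);e,q,w=bar(D,b);print(nm,c,len(p),r,e,len(w),q)
    print(" tri",tri(S,c,D,e))
    for f,x in((S,p),(D,w)):
        E=[plane(f,k,.148) for k in ends(x)];d=E[1]-E[0];print("  ends",np.round(E,3).tolist(),"mid",np.round((E[0]+E[1])/2,3),"yaw",np.degrees(np.arctan2(d[1],d[0])),np.linalg.norm(d))
E
```

```text
loose [455.50219298 241.80263158] 456 ((455.4999694824219, 240.99996948242188), (13.035454750061035, 40.49311828613281), 33.6900634765625) [238.165625 301.8625  ] 640 ((237.06138610839844, 302.18231201171875), (53.535003662109375, 14.54037094116211), 32.735225677490234)
 tri (array([0.55942439, 0.21746551, 0.14483583]), np.float64(0.0014807659262526883))
  ends [[0.517, 0.238, 0.148], [0.605, 0.2, 0.148]] mid [0.561 0.219 0.148] yaw -23.403896875008172 0.09585608999136186
  ends [[0.599, 0.201, 0.148], [0.522, 0.235, 0.148]] mid [0.56  0.218 0.148] yaw 155.6901212402855 0.08441484617825123
tight [195.68664384 211.95205479] 584 ((196.0, 212.0), (52.0, 12.0), 0.0) [292.95031056 145.73291925] 161 ((293.2218017578125, 145.0486602783203), (26.07412338256836, 7.1735029220581055), 86.42366790771484)
 tri (array([ 0.59665833, -0.19866929,  0.14462015]), np.float64(0.0032314026314757))
  ends [[0.585, -0.16, 0.148], [0.613, -0.235, 0.148]] mid [ 0.599 -0.197  0.148] yaw -69.62176681795555 0.08016903381838247
  ends [[0.613, -0.241, 0.148], [0.579, -0.147, 0.148]] mid [ 0.596 -0.194  0.148] yaw 109.71331347078967 0.09880181604049082
```

```bash
python3 -m pendant '[[[0,0,0.043,0.107,0.187,0.04,1],[0,0,0.043,0.107,0.187,0.04,1],[0,0,0.043,0.107,0.187,0.04,1],[0,0,0.043,0.107,0.187,0,1],[0,0,0.043,0.107,0.187,0,1],[0,0,0.043,0.107,0.187,0,1],[0,0,0.043,0.107,0.187,0,1],[0,0,0.043,0.107,0.187,0,1],[0,0,0.043,0.107,0.187,0,1],[0,0,0.043,0.06,0.175,0,1],[0,0,0.043,0.06,0.175,0,1],[0,0,0.043,0.06,0.175,0,1],[0,0,0.043,0.06,0.175,0,1],[0,0,0.043,0.06,0.175,0,1],[0,0,0.043,0.06,0.175,0,1],[0,0,0.043,0.06,0.175,0,1],[0,0,0.043,0.06,0.175,0,1],[0,0,0.043,0.06,0.175,0,1],[0,0,0,0,0,0,1],[0,0,0,0,0,0,1]]]'
python3 - <<'E'
from h import *
from plant import manip, imaging
s=manip.state();print({k:np.round(v,3).tolist() for k,v in s.items()})
f=imaging.grab_frame("wrist");np.savez("pics/w1.npz",**f);cv2.imwrite("pics/w1.png",f["frame"])
g=(f["frame"].max(2)<45).astype(np.uint8);n,l,st,c=cv2.connectedComponentsWithStats(g)
for i in range(1,n):
    if st[i,4]>200:print(st[i],c[i],plane(f,c[i],.157))
E
```

```text
time: 2.6
tool_pos: [0.5618, 0.2177, 0.2606]
tool_rot: [-0.0, 0.836, 0.549, -0.001]
contact_force: [-0.4, -0.1, 0.5]
gripper_width: 0.999
{'time': 2.6, 'joint_pos': [0.246, -0.015, 1.633, -0.0, 1.525, -0.917], 'joint_vel': [-0.02, -0.017, 0.006, -0.0, -0.0, -0.002], 'joint_efforts': [0.694, -36.367, -37.637, 0.035, -0.012, -0.002], 'tool_pos': [0.562, 0.218, 0.261], 'tool_rot': [-0.0, 0.836, 0.549, -0.001], 'contact_force': [-0.421, -0.078, 0.531], 'ft_torque': [-0.003, 0.037, 0.013], 'gripper_width': 0.999}
[ 309  154   19   94 1590] [318.31383648 200.13899371] [0.55743621 0.21996733 0.157     ]
[    0   225   640   175 50609] [290.45636152 345.33875398] [0.68149139 0.13670754 0.157     ]
```

View pics/w1.png

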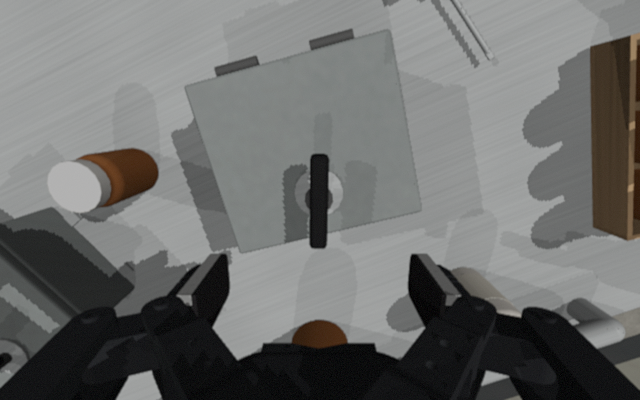

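The close view shows the bar at (318,200), upright in the picture and so aligned with the pads. The hinge edge runs from (186,87) to (390,30). Next I'll work out the angles.

Run:
```python
from h import *
f=np.load("pics/w1.npz");S=np.load("pics/scene.npz");D=np.load("pics/side.npz")
c,r,p=bar(f,(318,200))
E=[plane(f,k,.155) for k in ends(p)];d=E[0]-E[1];print("bar",np.degrees(np.arctan2(d[1],d[0])),(E[0]+E[1])/2,np.linalg.norm(d))
for g,x in((S,(456,242)),(D,(238,300))):print("tri",tri(f,c,g,bar(g,x)[0]))
for a,b in(((186,87),(390,30)),((240,252),(421,210)),((186,87),(240,252)),((390,30),(421,210))):
    v=plane(f,b,.11)-plane(f,a,.11);print("edge",np.degrees(np.arctan2(v[1],v[0])),np.linalg.norm(v))
```

```text
bar 155.62391108674558 [0.55979559 0.21890534 0.155     ] 0.08032840124562801
tri (array([0.56032814, 0.2183072 , 0.14488785]), np.float64(0.0007282668390979719))
tri (array([0.55892694, 0.21875182, 0.14755232]), np.float64(0.00166929219213849))
edge 80.83993179151359 0.18805756254980305
edge 80.594765415081 0.19254684194990862
edge -10.434370750674729 0.1673957702431224
edge -8.899510201973737 0.16818000746158002
```

```bash
python3 -m pendant '[[[0,0,-0.006,-0.007,0.003,-0.08,1],[0,0,0,0,0,-0.12,1],[0,0,0,0,0,-0.12,1],[0,0,0,0,0,-0.1,1],[0,0,0,0,0,-0.06,1],[0,0,0,0,0,-0.038,1],[0,0,0,0,0,0,1],[0,0,0,0,0,0,1],[0,0,0,0,0,0,0],[0,0,0,0,0,0,0],[0,0,0,0,0,0,0],[0,0,0,0,0,0,0],[0,0,0,0,0,0,0],[0,0,0,0,0,0,0]]]'
python3 -c "
from h import *
from plant import manip,imaging
s=manip.state();print({k:np.round(s[k],3).tolist() for k in('joint_pos','contact_force','ft_torque')})
cv2.imwrite('pics/s2.png',imaging.grab_frame('scene')['frame'][130:340,340:560].repeat(3,0).repeat(3,1)[:600])"
```

```text
time: 4.4
tool_pos: [0.5603, 0.2184, 0.1321]
tool_rot: [0.0, 0.841, 0.542, -0.0]
contact_force: [-3.6, -3.6, 4.1]
gripper_width: 0.173
{'joint_pos': [0.248, 0.078, 1.757, -0.001, 1.307, -0.896], 'contact_force': [-3.571, -3.635, 4.114], 'ft_torque': [-0.423, 0.455, 0.091]}
```

View pics/s2.png

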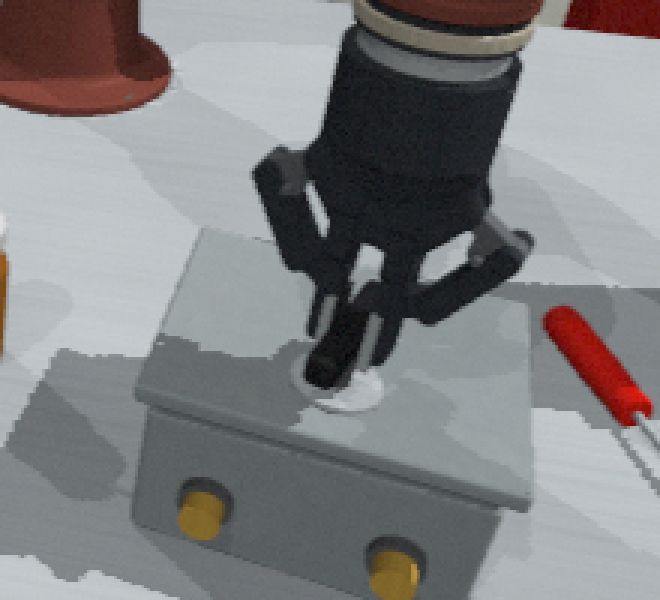

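The pads hold the bar (opening about 15 mm) and the forces are small. I'll turn most of the way.

```bash
python3 -m pendant '[[[0,0,-0.028,0,0,0,0],[0,0,-0.028,0,0,0,0],[0,0,-0.028,0,0,0,0],[0,0,-0.028,0,0,0,0],[0,0,-0.028,0,0,0,0],[0,0,-0.028,0,0,0,0],[0,0,-0.028,0,0,0,0],[0,0,-0.028,0,0,0,0],[0,0,-0.028,0,0,0,0],[0,0,-0.028,0,0,0,0],[0,0,-0.028,0,0,0,0],[0,0,-0.028,0,0,0,0],[0,0,0,0,0,0,0]]]'
python3 -c "
from h import *
from plant import manip
s=manip.state();print({k:np.round(s[k],3).tolist() for k in('joint_pos','contact_force','ft_torque')})"
```

```text
time: 6.08
tool_pos: [0.5619, 0.2195, 0.1321]
tool_rot: [-0.001, 0.999, 0.045, 0.002]
contact_force: [5.8, 2.7, 0.2]
gripper_width: 0.174
{'joint_pos': [0.249, 0.079, 1.756, 0.001, 1.302, 0.159], 'contact_force': [5.83, 2.708, 0.218], 'ft_torque': [0.266, -0.668, -0.092]}
```

```bash
P='from plant import manip;import numpy as np;s=manip.state();print({k:np.round(s[k],3).tolist() for k in("joint_pos","ft_torque","joint_efforts")})'
python3 -m pendant '[[[0,0,-0.011,0,0,0,0],[0,0,-0.011,0,0,0,0],[0,0,-0.011,0,0,0,0],[0,0,0,0,0,0,0]]]'; python3 -c "$P"
python3 -m pendant '[[[0,0,-0.008,0,0,0,0],[0,0,-0.008,0,0,0,0],[0,0,0,0,0,0,0]]]'; python3 -c "$P"
```

```text
time: 6.58
tool_pos: [0.5621, 0.2195, 0.1321]
tool_rot: [-0.001, 1.0, -0.007, 0.002]
contact_force: [5.0, 3.1, -2.2]
gripper_width: 0.175
{'joint_pos': [0.249, 0.079, 1.756, 0.001, 1.302, 0.262], 'ft_torque': [0.322, -0.773, -0.046], 'joint_efforts': [0.033, -39.108, -32.841, -0.155, 1.537, 0.04]}
time: 6.95
tool_pos: [0.5622, 0.2195, 0.1321]
tool_rot: [-0.001, 1.0, -0.03, 0.003]
contact_force: [6.3, 2.8, -1.3]
gripper_width: 0.171
{'joint_pos': [0.249, 0.079, 1.756, 0.0, 1.301, 0.31], 'ft_torque': [0.291, -0.863, 0.945], 'joint_efforts': [-0.805, -39.169, -32.795, 0.119, 1.623, 0.979]}
```

The torque has risen to 0.95 N m after 69° of turning, against 68° predicted, so this looks like the stop. I'll nudge once more to confirm.

```bash
P='from plant import manip;import numpy as np;s=manip.state();print({k:np.round(s[k],3).tolist() for k in("joint_pos","ft_torque","contact_force")})'
python3 -m pendant '[[[0,0,-0.008,0,0,0,0],[0,0,0,0,0,0,0],[0,0,0,0,0,0,0]]]'; python3 -c "$P"
```

```text
time: 7.32
tool_pos: [0.5621, 0.2195, 0.1322]
tool_rot: [-0.001, 0.999, -0.042, 0.003]
contact_force: [6.4, 1.4, -1.9]
gripper_width: 0.173
{'joint_pos': [0.249, 0.079, 1.756, -0.0, 1.301, 0.333], 'ft_torque': [0.299, -0.942, 1.551], 'contact_force': [6.384, 1.367, -1.901]}
```

```bash
python3 -m pendant '[[[0,0,0,0,0,0,1],[0,0,0,0,0,0,1],[0,0,0,0,0,0,1],[0,0,0,0,0,0,1],[0,0,0,0,0,0,1],[0,0,0,0,0,0,1],[0,0,0,0,0,0.06,1],[0,0,0,0,0,0.1,1],[0,0,0,0,0,0.12,1],[0,0,0,0,0,0.12,1],[0,0,0,0,0,0.12,1],[0,0,0,0,0,0,1],[0,0,0,0,0,0,1]]]'
python3 - <<'E'
from h import *
from plant import imaging
f=imaging.grab_frame("wrist");cv2.imwrite("pics/w3.png",f["frame"])
c,r,p=bar(f,(318,200));E=[plane(f,k,.155) for k in ends(p)];d=E[0]-E[1];print(c,"bar",np.degrees(np.arctan2(d[1],d[0])),(E[0]+E[1])/2)
s=imaging.grab_frame("scene");cv2.imwrite("pics/s3.png",s["frame"])
o=np.load("pics/scene.npz");print("tight before/after",bar(o,(196,212))[1],bar(s,(196,212))[1])
E
```

```text
time: 8.95
tool_pos: [0.5601, 0.2186, 0.2614]
tool_rot: [0.0, 0.999, -0.045, -0.0]
contact_force: [-0.5, -0.6, -0.7]
gripper_width: 1.004
[320.96952736 200.67226368] bar 87.79123796196303 [0.56150733 0.21969009 0.155     ]
tight before/after ((196.0, 212.0), (52.0, 12.0), 0.0) ((196.1313934326172, 213.29530334472656), (14.230249404907227, 52.226226806640625), 85.8150863647461)
```

View pics/w3.png

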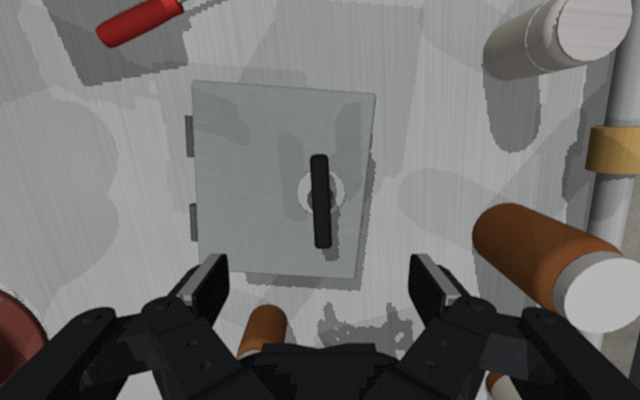

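View pics/s3.png

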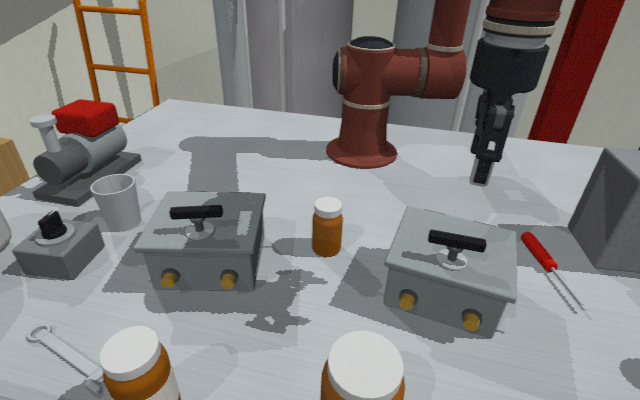

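The wrist view shows the bar at (321,200), nearly parallel to the hinge side. In the scene view the tight cabinet's bar is unchanged at (196,212) and the gripper is clear, so I'm handing in.

```bash
python3 -c "
from plant import manip
print(manip.job_done())"
```

```text
the job is handed in; nothing more can be done
None
```

I turned the loose cabinet's T-handle (on the robot's left) clockwise to its stop, let go, raised the gripper clear and handed the job in at about 9 s.

- **Stop reached:** the wrist torque rose from about 0.1 to 1.55 N m at the end of the turn.
- **Bar angle:** the last wrist picture showed the bar turned about 68° from where it started, where I had predicted 68° to the stop. That puts the latch at about 1.44 rad, within measuring error of the 1.45 stop. The bar is nearly parallel to the hinge line.
- **Tool angle:** the tool itself turned about 70°, roughly 2° more than the bar. I take this as give in the grip against the stop.
- **Hatch height:** I did not measure it separately; it is tied to the latch.
- **Other cabinet:** its latch looks unchanged. Its fitted outline differed slightly between pictures (centre moved about 1 px, angle about 4°). I put that down to lighting and the mask, since the arm never went near it.

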